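# Restow hose clamps, funnel and cap on their marked plates

### The arm

A 6-joint arm with a two-finger parallel gripper is mounted at the origin on the work surface. World frame = base frame: x ahead of the robot, y to its left, z up, the work surface at z = 0. Lengths are in mm, angles in rad, forces in N, time in s.
With the tool pointing down it reaches from about 350 to 850 mm from the base axis. Payload 8.1 kg.
Tool frame: the origin (TCP) lies between the finger pads; the fingertips stand 17 mm ahead of it and the grasp point (between the pads) lies 2 mm behind it; z points along the fingers, y is the direction in which the jaws open and shut (so a half turn about z gives the same grasp; the last joint's range is limited). The gripper opens to 93 mm and grips with 3 to 60 N. Pads are 15 mm wide; open, the fingers measure 128 mm over their backs; the gripper's body (75 mm by 188 mm) begins 65 mm behind the grasp point.
Start: joints at [1.103, 0.13, 1.488, -0, 1.523, -0.085], TCP at [224.091, 556.587, 235.635] pointing down, gripper open.
Joint ranges: [-2.96, 2.96], [-0.89, 2.26], [0.02, 2.5], [-1.34, 4.48], [0, 2.73], [-2.66, 2.66]. Speed limits (rad/s): [2.39, 2.39, 2.79, 3.14, 3.14, 3.14].

### API

Orientations are given as a unit quaternion [w, x, y, z].
In Python, from plant import ctrl, get_image gives the robot as it stands.
- The arm moves only by the tool arm_command, never from a script. Its argument "deltas" is a list of rows, each a list of 2 entries, a list of its own where there are three numbers: the shift along the tool's x, y, z in cm, then the turn, a rotation vector about the tool's x, y, z in rad. In form: [[[x, y, z], [wx, wy, wz]], ...]. A call has 1 to 12 rows; each row shifts and turns the commanded pose from where the row before left it, along the tool's axes as they then stand; what a row does not reach is not made up. A row lasts 1/8 s, in which the tool goes at most 62.5 mm and 10.7 degrees, less where a joint would pass 70% of its speed; a pose out of reach is approached as far as the arm can. A call with a gripper value outside its range is refused whole. "grip" is the closure, from 0 (fully open) to 1 (shut), set as the call begins (left out, the last holds). The fingers move at their own pace and stop on an object; "squeeze" is the grip in N (left out, the last holds). Time passes only in rows, so rows that do not move let the fingers close. It gives the time, the measured TCP pose, the force and the opening at its end, in the units of the state.
- ctrl.state(): the state, without advancing time (a new reading comes with each control period).
- get_image(name): name is "scene" or "top"; returns a dict with "frame" (384x512x3 uint8, red, green, blue), "mtx" (3x3 intrinsics, pixels), "camera_from_world" (4x4, takes a point from world to camera coordinates). Camera axes: x right, y up, looking along -z (the intrinsics and any distortion apply to the point x, -y, -z); pixel columns grow to the right and rows downward; lengths in mm; the calibration is good to about 2 mm. A picture is of the moment at which its call begins. There is no depth.
- ctrl.close_job(): hands the job in, once; it reports no verdict.
The state is a dict: "t": time; "joint_positions": joint angles; "dq": joint speeds; "joint_torque": joint torques, N m; "ee_pos": TCP position; "tool_rot": TCP orientation; "ft_force": force on the tool from outside, world axes, zero at the start; "moment": the same for the moment, N m; "width": opening from 0.0 (shut) to 1.0 (fully open).
Only numpy, scipy, OpenCV 4.12 (cv2) and the standard library are available. Lean on these libraries where they do the work, as an engineer would, in place of code of your own. Each camera call takes 0.05 s, during which the arm holds its last target.

### The job

Put the four serviced parts of the hygiene compartment back on their marked white plates: the black funnel, mouth down as it stands, centred on the plate with the black disc; the blue-rimmed cap centred on the plate with the blue ring; and each of the two hose clamps on the plate whose silhouette shows its jaws as they are, ratcheted shut or open, flat and centred along the drawing (which end the jaws point to does not matter). Leave the small bottle with the white cap and the white jar with the green lid standing where they are.

Things in the scene. Friction and masses are not known exactly. Their poses are not given: they have to be found in the camera images.
- clamp_shut: loose rigid (locked) hose clamp like a hemostat, 124 mm long, about 120 g, lying flat: steel arms 10 mm thick, orange-lined jaws, finger rings; jaws shut and touching, rings close (47 mm wide). To be gripped: grey block over the pivot, 30 mm along x, 24 mm along y, 30 mm tall. Origin under the block's centre, on the underside; x points along the clamp to the jaws, z up.
- clamp_open: loose rigid (locked) hose clamp like a hemostat, 124 mm long, about 120 g, lying flat: steel arms 10 mm thick, orange-lined jaws, finger rings; jaws open in a V, ends 40 mm apart, handles spread too (74 mm wide). To be gripped: grey block over the pivot, 30 mm along x, 24 mm along y, 30 mm tall. Origin under the block's centre, on the underside; x points along the clamp to the jaws, z up.
- funnel: loose black funnel standing mouth down: mouth 90 mm across at the bottom, cone up to 70 mm, then a plain round spigot 26 mm across from 74 to 110 mm above its underside, to be gripped. About 140 g. Origin at the centre of its underside, z up.
- cap: loose round port cap lying flat: blue disc 90 mm across and 12 mm thick with a white face, and on it an upright white grip bar 56 mm long (along x), 14 mm wide (along y), from 12 to 36 mm above its underside. About 150 g. Origin at the centre of its underside, z up.
- plate_shut: fixed white plate, 140 x 80 x 4 mm, with the dark life-size silhouette of a clamp, jaws shut. Origin at the centre of the plate's underside (its top is 4 mm higher), where the silhouette's block is drawn; x along the silhouette towards the jaws.
- plate_open: fixed white plate, 140 x 80 x 4 mm, with the dark life-size silhouette of a clamp, jaws open in a V. Origin at the centre of the plate's underside (its top is 4 mm higher), where the silhouette's block is drawn; x along the silhouette towards the jaws.
- plate_funnel: fixed round white plate, 120 mm across, 4 mm thick, with a solid black disc of 90 mm drawn at its centre. Origin at the centre of its underside; its top is 4 mm higher. Yaw has no meaning.
- plate_cap: fixed round white plate, 120 mm across, 4 mm thick, with a blue ring (90 mm outside, 68 mm inside) drawn around its centre. Origin at the centre of its underside; its top is 4 mm higher. Yaw has no meaning.
- bottle: bystander, to be left alone: small amber bottle with a white cap and a pale label, 34 mm across and 85 mm tall, loose, standing among the parts. Origin at the centre of its underside.
- jar: bystander, to be left alone: small white jar with a green lid, 36 mm across and 60 mm tall, loose, standing among the parts. Origin at the centre of its underside. (An 18 mm tall brass collar, 36 mm across, lies among the parts too and is not used.)
Things that resemble listed ones, but are neither listed nor needed, are in the scene too. There is more than one size of the funnel; the one meant has the size given above. What is shaped like the plate_cap but red is not meant.

How it is judged (in metres and radians):
At the end, for the whole second after the job is handed in: The funnel and the cap stand upright on their own plates and each clamp lies flat on the plate that shows its jaws as they are, each within 12 mm of the plate's centre, the clamps within 12 degrees of the drawing's length (either way round), all resting on the plate's top, at rest (horizontal distance between funnel and plate_funnel below 0.012 m and z of funnel in the frame of plate_funnel between 0.001 and 0.008 m and angle between each of funnel, cap, clamp_shut, clamp_open's own z axis and vertical below 0.1 rad and linear speed of each of funnel, cap, clamp_shut, clamp_open below 0.02 m/s and angular speed of each of funnel, cap, clamp_shut, clamp_open below 0.2 rad/s and horizontal distance between cap and plate_cap below 0.012 m and z of cap in the frame of plate_cap between 0.001 and 0.008 m and horizontal distance between clamp_shut and plate_shut below 0.012 m and z of clamp_shut in the frame of plate_shut between 0.001 and 0.008 m and angle between the x axis of clamp_shut and the x axis of plate_shut, either way round below 0.21 rad and horizontal distance between clamp_open and plate_open below 0.012 m and z of clamp_open in the frame of plate_open between 0.001 and 0.008 m and angle between the x axis of clamp_open and the x axis of plate_open, either way round below 0.21 rad); the robot touches nothing.
It fails at once if the amber bottle is shifted by more than 25 mm or tipped (distance of bottle from where it was at the start of the episode above 0.025 m or angle between bottle's own z axis and vertical above 0.35 rad).
It fails at once if the white jar is shifted by more than 25 mm or tipped (distance of jar from where it was at the start of the episode above 0.025 m or angle between jar's own z axis and vertical above 0.35 rad).
It also fails if it takes over 115 s, if anything falls off the work surface, if the arm or the gripper's body presses on something with over 40 N, if the wrist force passes 120 N, or if a joint passes its speed limit or range.

## Working session

There is one attempt and no reset: what is moved stays moved. The work goes in short steps, Python scripts to look and compute and a tool call to move; the robot and the scene stay as the last step left them, time stands still between calls to the robot, and variables do not carry over. Pictures are saved under pics/ and viewed, and the job is handed in when it is done.

Besides the shell and the picture viewer there is one more tool, called after ">>>" as name([rows], argument=value, ...), one row to a line, values as JSON. arm_command: Moves the arm, as the interface text tells. Its arguments: {"type":"object","properties":{"deltas":{"type":"array"},"grip":{"type":"number"},"squeeze":{"type":"number"}},"required":["deltas"]}

```bash
mkdir -p pics; ls; python3 - <<'E'
from plant import ctrl,get_image
import cv2,pickle
print(ctrl.state())
for n in("scene","top"):
    d=get_image(n); cv2.imwrite(f"pics/{n}0.png",cv2.resize(d["frame"][:,:,::-1],(800,600),interpolation=cv2.INTER_CUBIC))
    cv2.imwrite(f"pics/{n}0_raw.png",d["frame"][:,:,::-1])
    pickle.dump({k:d[k] for k in("mtx","camera_from_world")},open(f"{n}.pkl","wb"))
    print({k:v for k,v in d.items() if k!="frame"})
E
```

```text
pics
{'t': 0.0, 'joint_positions': array([ 1.10260970e+00,  1.31143740e-01,  1.48922792e+00,  7.75623065e-06,
        1.52301816e+00, -8.54071200e-02]), 'dq': array([-0.00094094, -0.00174178,  0.00062131,  0.00134594,  0.00081501,
        0.00050501]), 'joint_torque': array([-1.25553174e-04, -5.59840786e+01, -4.91766536e+01,  7.67193083e-02,
        3.50327126e-02, -1.79225744e-04]), 'ee_pos': array([223.84387571, 556.11732466, 234.62604323]), 'tool_rot': array([-2.49286555e-04,  1.90223566e-01,  9.81740387e-01, -8.63318557e-04]), 'ft_force': array([ 0.48349021, -0.48497812,  0.38188931]), 'moment': array([-0.0008175 ,  0.02233481,  0.00661348]), 'width': 0.9981837239102839}
{'mtx': array([[467.75659914,   0.        , 257.48901063],
       [  0.        , 467.75659914, 189.37408688],
       [  0.        ,   0.        ,   1.        ]]), 'camera_from_world': array([[ 2.29023969e-01,  9.73295308e-01,  1.56290076e-02,
        -3.34254402e+01],
       [-6.25714714e-01,  1.34898333e-01,  7.68299120e-01,
         2.76835630e+02],
       [ 7.45673601e-01, -1.85738213e-01,  6.39900146e-01,
        -1.66302520e+03],
       [ 0.00000000e+00,  0.00000000e+00,  0.00000000e+00,
         1.00000000e+00]])}
{'mtx': array([[480.24672338,   0.        , 250.77266812],
       [  0.        , 480.24672338, 194.63328792],
       [  0.        ,   0.        ,   1.        ]]), 'camera_from_world': array([[-7.79306295e-03, -9.99906003e-01,  1.12806717e-02,
        -9.04836001e+01],
       [ 9.98412109e-01, -7.15104211e-03,  5.58759701e-02,
        -4.70285355e+02],
       [-5.57900494e-02,  1.16982042e-02,  9.98373989e-01,
        -1.26918411e+03],
       [ 0.00000000e+00,  0.00000000e+00,  0.00000000e+00,
         1.00000000e+00]])}
```

View pics/top0.png

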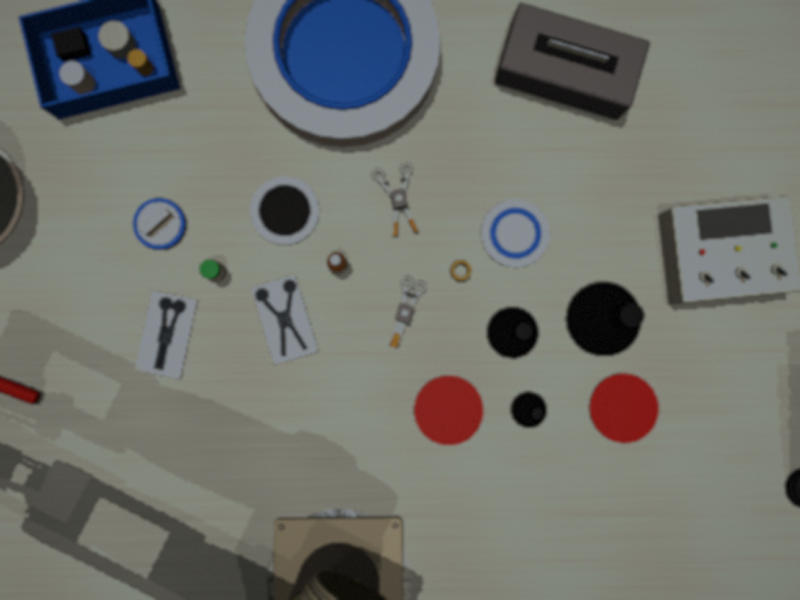

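View pics/scene0.png

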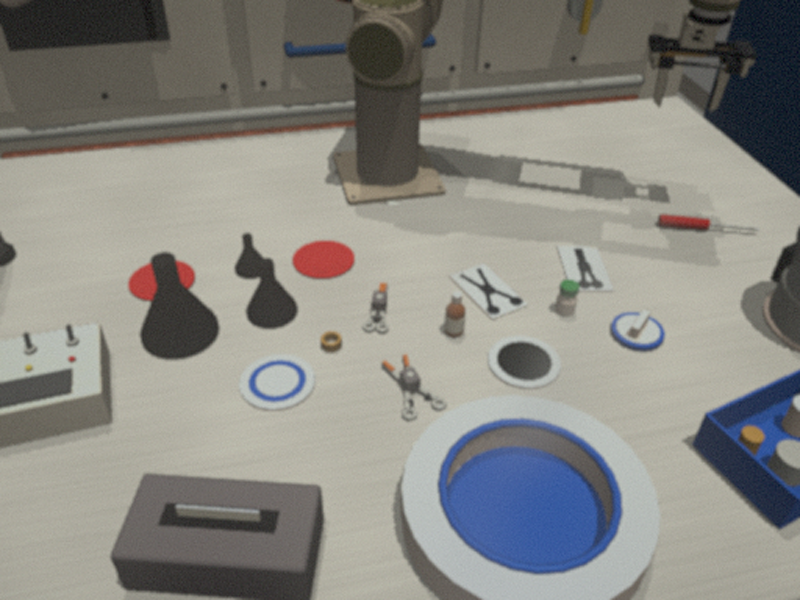

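Candidates, in 800x600 top-picture pixels:
- **Funnels:** (605,318) is about 75 px wide (127 mm), (513,332) about 52 px (90 mm) and (529,409) about 35 px (60 mm). The middle one at (513,332) fits the 90 mm mouth.
- **Cap and its plate:** the cap is at (159,223). The blue-ring plate is at (516,233); the red discs are not meant.
- **Clamps:** shut at (404,312), open at (399,200).
- **Clamp plates:** shut at (167,335), open at (287,320).
- **Funnel plate:** (285,210).

I'll confirm these in enlarged crops.

```bash
cat > h.py <<'E'
import numpy as np,cv2,pickle
C={n:pickle.load(open(f"{n}.pkl","rb")) for n in("scene","top")}
def world(n,uv,z):
    c=C[n];T=c["camera_from_world"];R=T[:3,:3];t=T[:3,3]
    p=np.linalg.inv(c["mtx"])@[uv[0],uv[1],1]; d=R.T@[p[0],-p[1],-p[2]]; o=-R.T@t
    return o+d*(z-o[2])/d[2]
def pix(n,P):
    c=C[n];T=c["camera_from_world"];q=T[:3,:3]@np.array(P,float)+T[:3,3]
    q=c["mtx"]@[q[0],-q[1],-q[2]];return q[:2]/q[2]
def crop(img,x0,y0,w,h,s,out):
    # raw-pixel crop with gridlines labelled in raw pixels
    c=cv2.resize(img[y0:y0+h,x0:x0+w],None,fx=s,fy=s,interpolation=cv2.INTER_CUBIC)
    for u in range((x0+9)//10*10,x0+w,10):
        cv2.line(c,(int((u-x0+.5)*s),0),(int((u-x0+.5)*s),6),(0,0,255),1);cv2.putText(c,str(u),(int((u-x0+.5)*s)-8,16),0,.35,(0,0,255),1)
    for v in range((y0+9)//10*10,y0+h,10):
        cv2.line(c,(0,int((v-y0+.5)*s)),(6,int((v-y0+.5)*s)),(0,0,255),1);cv2.putText(c,str(v),(8,int((v-y0+.5)*s)+4),0,.35,(0,0,255),1)
    cv2.imwrite(out,c)
E
python3 - <<'E'
from h import *
t=cv2.imread("pics/top0_raw.png")
crop(t,75,95,135,155,5.8 if 0 else 3.8,"pics/cA.png")
crop(t,225,95,130,140,4.2,"pics/cB.png")
crop(t,295,170,130,110,5,"pics/cC.png")
E
```

```text
(no output)
```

View pics/cA.png

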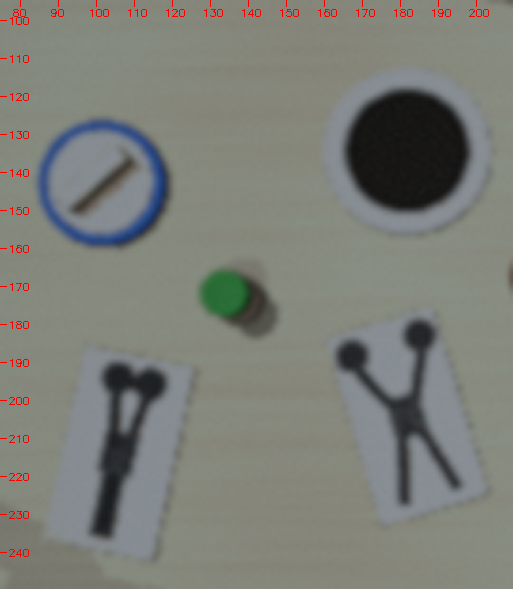

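View pics/cB.png

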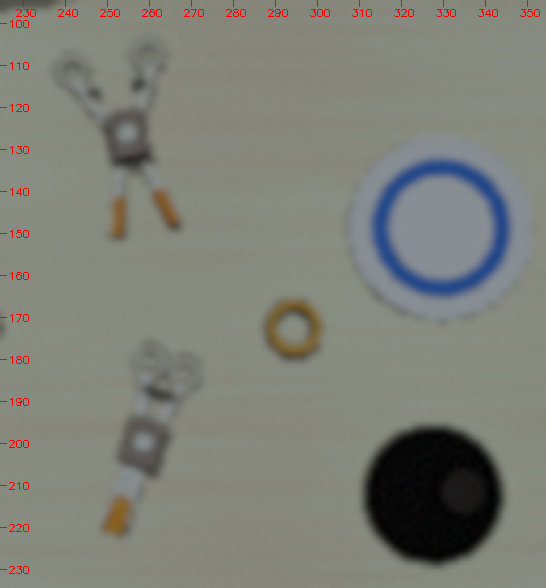

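View pics/cC.png

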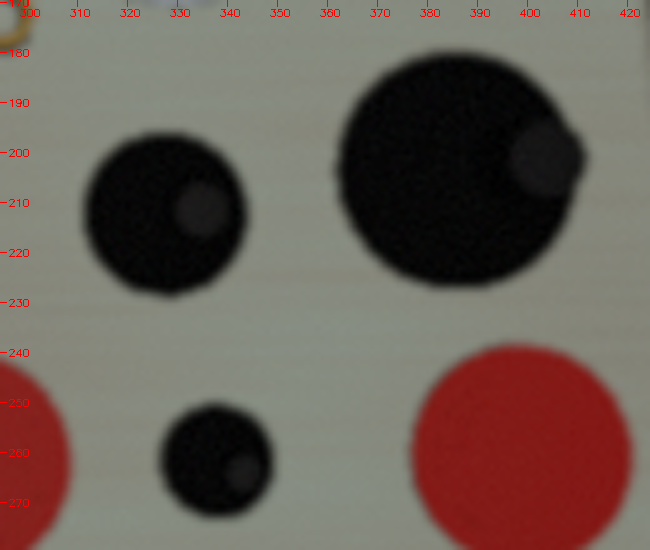

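```bash
python3 - <<'E'
from h import *
np.set_printoptions(precision=1,suppress=True)
t=cv2.imread("pics/top0_raw.png")
def circ(m,x0,y0,x1,y1,z,name):
    k=np.zeros(m.shape,np.uint8);k[y0:y1,x0:x1]=m[y0:y1,x0:x1]
    cs,_=cv2.findContours(k,0,1);c=max(cs,key=cv2.contourArea)
    (u,v),ax,_=cv2.fitEllipse(c);print(name,"px",np.array([u,v]),"diam mm",np.array(ax)+1,(np.array(ax)+1)*1240/480,"w",world("top",(u,v),z))
g=t.max(2); hsv=cv2.cvtColor(t,cv2.COLOR_BGR2HSV)
dark=(g<75).astype(np.uint8)
circ(dark,300,185,356,240,3,"funnel mouth")
circ(((g>22)&(g<60)).astype(np.uint8),326,201,345,221,110,"spigot top")
circ(dark,160,110,205,158,4,"disc")
blue=((t[:,:,0].astype(int)-t[:,:,2])>45).astype(np.uint8)
circ(blue,75,118,130,165,10,"cap")
circ(blue,300,125,360,175,4,"ring")
circ(((hsv[:,:,1]>110)&(hsv[:,:,0]>35)&(hsv[:,:,0]<80)).astype(np.uint8),120,160,150,185,60,"jar")
# plates
for n,poly in (("shut",(80,180,130,245)),("open",(158,172,206,236))):
    x0,y0,x1,y1=poly
    k=cv2.GaussianBlur(t,(3,3),0)[y0:y1,x0:x1]
    print(n, [world("top",p,4) for p in ([(105.5,194),(114.5,196),(105,215),(101.5,235.5)] if n=="shut" else [(167,188),(185.3,183),(181.5,204),(181.5,226.5),(195.3,223)])])
E
python3 - <<'E'
from h import *
t=cv2.imread("pics/top0_raw.png");s=cv2.imread("pics/scene0_raw.png")
crop(t,82,180,55,68,8.5,"pics/d1.png");crop(t,155,170,58,70,8.5,"pics/d2.png")
crop(t,232,100,60,60,9,"pics/d3.png");crop(t,235,172,60,60,9,"pics/d4.png")
E
```

```text
funnel mouth px [327.6 212.4] diam mm [32.5 32.8] [84.  84.8] w [ 420.8 -300.7    3. ]
spigot top px [334.8 211.6] diam mm [8.7 9.2] [22.6 23.8] w [ 420.8 -300.   110. ]
disc px [181.7 134.1] diam mm [31.7 32.3] [81.8 83.4] w [635.5  91.5   4. ]
cap px [101.3 142.7] diam mm [32.5 33.5] [84.  86.6] w [612.4 306.2  10. ]
ring px [329.6 148.7] diam mm [32.7 33. ] [84.5 85.2] w [ 593.2 -308.8    4. ]
jar px [134.1 171.9] diam mm [11.2 12.8] [29.  33.2] w [527.7 206.4  60. ]
shut [array([474.6, 295.6,   4. ]), array([469.1, 271.5,   4. ]), array([418.3, 296.4,   4. ]), array([363.7, 305.2,   4. ])]
open [array([489.6, 131. ,   4. ]), array([502.7,  81.8,   4. ]), array([446.3,  92. ,   4. ]), array([386.,  92.,   4.]), array([395.1,  55.1,   4. ])]
```

View pics/d1.png

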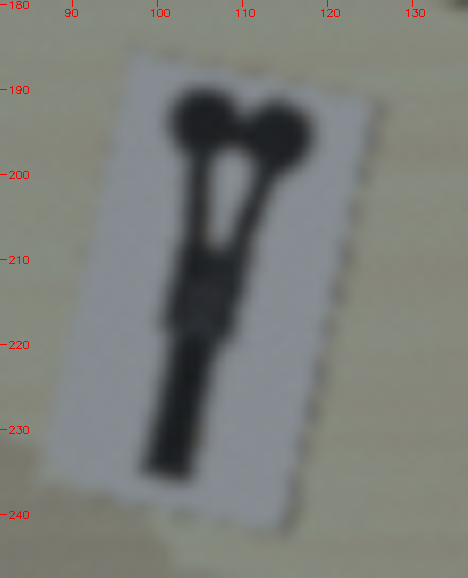

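View pics/d2.png

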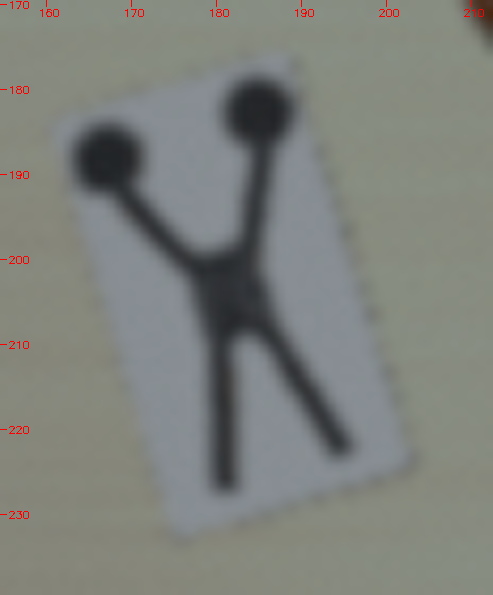

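View pics/d3.png

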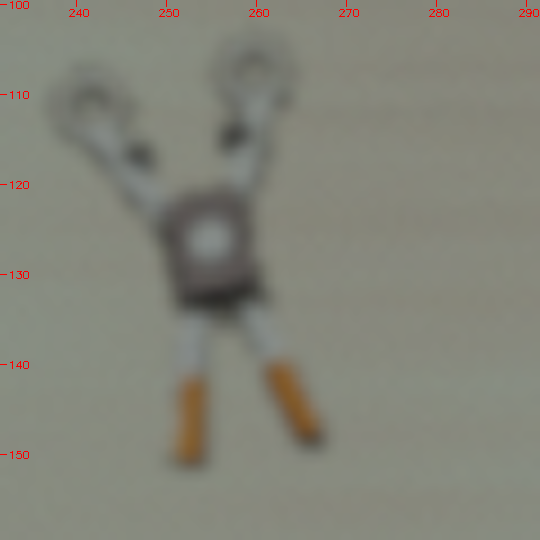

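View pics/d4.png

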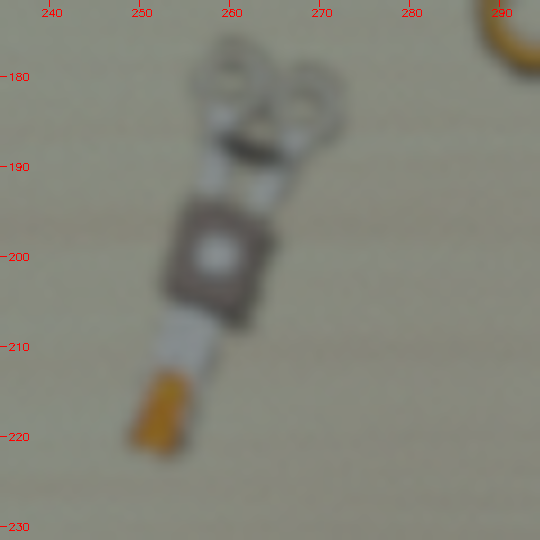

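```bash
python3 - <<'E'
from h import *
np.set_printoptions(precision=1,suppress=True)
t=cv2.imread("pics/top0_raw.png");s=cv2.imread("pics/scene0_raw.png")
crop(t,78,118,50,48,10,"pics/e1.png");crop(s,380,190,60,45,10,"pics/e2.png")
T=C["top"]["camera_from_world"];print("cam",-T[:3,:3].T@T[:3,3])
def cl(name,dot,zd,r,j,z):
    o=world("top",dot,zd)[:2];R=np.mean([world("top",p,z)[:2] for p in r],0);J=np.mean([world("top",p,z)[:2] for p in j],0)
    d=J-R;a=np.arctan2(d[1],d[0]);u=d/np.linalg.norm(d)
    print(name,"dot",o,"ang",a,"ring@",(R-o)@u,"jaw@",(J-o)@u,"off",np.cross(u,R-o),np.cross(u,J-o))
cl("shut",(258.5,199.8),30,[(260,180),(268.5,182.5)],[(252,220.5)],9)
cl("open",(254.8,126.3),30,[(241.5,110.5),(259.5,107)],[(252.5,150.5),(267,148)],9)
cl("Pshut",(106.4,213.6),4,[(105.5,193.5),(114,195.5)],[(101.2,235.5)],4)
cl("Pshut",(105.3,214.5),4,[(105.5,193.5),(114,195.5)],[(101.2,235.5)],4)
cl("Popen",(182.2,204.1),4,[(167,188),(184.8,182.5)],[(181,226.8),(194.8,222.8)],4)
for P in ((97.5,185.5),(126,191),(115.5,242),(86.5,236)):print(world("top",P,4))
for P in ((160,183),(190,176),(203.5,224.5),(175.5,233)):print(world("top",P,4))
E
```

```text
cam [ 398.   -79.  1294.4]
shut dot [ 454.9 -114.1] ang 2.830715939522239 ring@ -53.30882317913005 jaw@ 56.99188781941398 off 0.16446402468923438 0.16446402468923793
open dot [ 650.6 -105.9] ang -2.927216679333018 ring@ -53.341342375884594 jaw@ 59.82931802967063 off 0.5686554058814526 0.5686554058814526
Pshut dot [422.1 292.7] ang 2.9449258216933427 ring@ -51.81450261043761 jaw@ 59.796377076964035 off -1.6586408413373945 -1.6586408413373945
Pshut dot [419.7 295.6] ang 2.9449258216933427 ring@ -54.722360055426705 jaw@ 56.88851963197494 off 0.731467148566793 0.7314671485667947
Popen dot [446.   90.1] ang -2.8480344714225354 ring@ -53.57074699334389 jaw@ 57.60959921078715 off -1.4756559696222862 -1.4756559696222862
[497.6 317.2   4. ]
[482.3 240.8   4. ]
[346.1 267.8   4. ]
[362.7 345.1   4. ]
[503.2 149.8   4. ]
[521.6  69.2   4. ]
[390.9  33.2   4. ]
[368.8 108.    4. ]<stdin>:9: DeprecationWarning: Arrays of 2-dimensional vectors are deprecated. Use arrays of 3-dimensional vectors instead. (deprecated in NumPy 2.0)
```

View pics/e1.png

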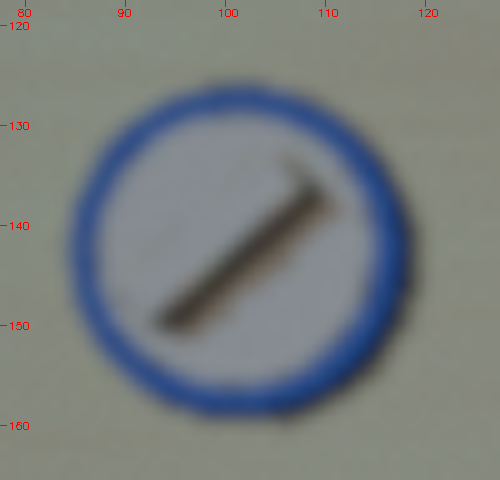

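View pics/e2.png

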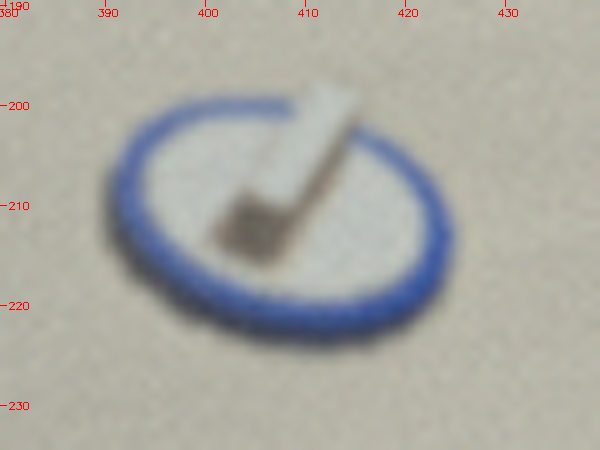

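```bash
cat >> h.py <<'E'
def go(x,y,z,A):
    from plant import ctrl
    from scipy.spatial.transform import Rotation as R
    s=ctrl.state();q=s["tool_rot"];m=R.from_quat([q[1],q[2],q[3],q[0]]).as_matrix()
    p=s["ee_pos"];a=np.arctan2(m[1,1],m[0,1])
    up=np.array([-m[0,2],-m[1,2]])
    print("t %.2f p"%s["t"],p.round(1),"A %.3f"%a,"tilt",up.round(4),"width mm %.1f"%(s["width"]*93),"F",s["ft_force"].round(1),"q1 q6",s["joint_positions"][[0,5]].round(2))
    d=np.array([x,y,z])-p
    print("turn wz %.3f"%(-(A-a)),"; then with A: shift cm x %.2f y %.2f z %.2f"%((-np.sin(A)*d[0]+np.cos(A)*d[1])/10,(np.cos(A)*d[0]+np.sin(A)*d[1])/10,-d[2]/10))
    print("now tool axes: shift cm x %.2f y %.2f z %.2f"%((-np.sin(a)*d[0]+np.cos(a)*d[1])/10,(np.cos(a)*d[0]+np.sin(a)*d[1])/10,-d[2]/10))
E
python3 - <<'E'
from h import *
np.set_printoptions(precision=1,suppress=True)
def an(a,b):d=b-a;return np.arctan2(d[1],d[0]),np.hypot(d[0],d[1])
for n,p,q,z in(("scene",(409,210.5),(415.3,200.3),36),("scene",(409,210.5),(414.5,199.5),36),("top",(94,149),(108.5,135.8),30),("top",(93.5,150),(108.5,136.8),24)):print(an(world(n,p,z)[:2],world(n,q,z)[:2]),world(n,p,z),world(n,q,z))
print("scene cap corner pred for angle -0.83:")
for A in(-.75,-.83,-.9):
    c=np.array([612.4,306.2]);u=np.array([np.cos(A),np.sin(A)]);v=np.array([-u[1],u[0]])
    print(A,[pix("scene",[*(c+28*a*u+7*b*v),36]) for a,b in((1,1),(1,-1),(-1,1),(-1,-1))],[pix("top",[*(c+28*a*u-7*v),36]) for a in(1,-1)])
go(612.4,306.2,235,.74)
E
```

```text
(np.float64(2.3249587434002468), np.float64(49.05008074249435)) [637.  289.5  36. ] [603.4 325.2  36. ]
(np.float64(2.3813076845590877), np.float64(51.10257175477688)) [637.  289.5  36. ] [600.  324.7  36. ]
(np.float64(-0.8255229751905875), np.float64(51.52797688222252)) [592.4 319.4  30. ] [627.3 281.5  30. ]
(np.float64(-0.8427072452459747), np.float64(52.73689622214863)) [590.6 322.6  24. ] [625.7 283.2  24. ]
scene cap corner pred for angle -0.83:
-0.75 [array([410.1, 210.5]), array([404.8, 208.7]), array([415.9, 198.4]), array([410.7, 196.7])] [array([107.7, 135.1]), array([ 93. , 150.6])]
-0.83 [array([409.2, 210.3]), array([404. , 208.2]), array([416.6, 198.8]), array([411.6, 196.9])] [array([108.1, 135.8]), array([ 92.2, 150.2])]
-0.9 [array([408.4, 210.1]), array([403.4, 207.8]), array([417.2, 199.2]), array([412.3, 197.1])] [array([108.4, 136.5]), array([ 91.6, 149.7])]
t 0.10 p [223.9 556.2 234.7] A 1.188 tilt [0. 0.] width mm 93.2 F [-0.1  0.2  0.4] q1 q6 [ 1.1 -0.1]
turn wz 0.448 ; then with A: shift cm x -44.66 y 11.84 z -0.03
now tool axes: shift cm x -45.38 y -8.67 z -0.03
```

>>> arm_command([
  [[0, 0, 0], [0, 0, 0.146]],
  [[0, 0, 0], [0, 0, 0.146]],
  [[0, 0, 0], [0, 0, 0.146]],
  [[-5, 1.27, 0], [0, 0, 0]],
  [[-5, 1.27, 0], [0, 0, 0]],
  [[-5, 1.27, 0], [0, 0, 0]],
  [[-5, 1.27, 0], [0, 0, 0]],
  [[-5, 1.27, 0], [0, 0, 0]],
  [[-5, 1.27, 0], [0, 0, 0]],
  [[-5, 1.27, 0], [0, 0, 0]],
  [[-5, 1.27, 0], [0, 0, 0]],
  [[-4.77, 1.23, 0], [0, 0, 0]],
], grip=0.4, squeeze=30)

```text
t: 1.6
ee_pos: [613.7, 305.4, 235.0]
tool_rot: [-0.0, 0.399, 0.917, -0.0]
ft_force: [0.3, 1.2, 0.6]
width: 0.601
```

```bash
python3 -c "
from h import *
go(612.4,306.2,34,.75)"
```

```text
t 1.60 p [613.7 305.4 235. ] A 0.750 tilt [0.0009 0.0003] width mm 55.9 F [0.3 1.2 0.6] q1 q6 [ 0.39 -0.36]
turn wz -0.000 ; then with A: shift cm x 0.15 y -0.04 z 20.10
now tool axes: shift cm x 0.15 y -0.04 z 20.10
```

>>> arm_command([
  [[0.1, 0, 4], [0, 0, 0]],
  [[0, 0, 4], [0, 0, 0]],
  [[0, 0, 4], [0, 0, 0]],
  [[0, 0, 4], [0, 0, 0]],
  [[0, 0, 2.5], [0, 0, 0]],
  [[0, 0, 1.6], [0, 0, 0]],
  [[0, 0, 0], [0, 0, 0]],
])

```text
t: 2.48
ee_pos: [610.9, 306.9, 33.0]
tool_rot: [-0.001, 0.399, 0.917, -0.001]
ft_force: [-0.1, 0.4, -0.4]
width: 0.598
```

```bash
python3 -c "
from h import *
go(612.4,306.2,34,.75)"
```

```text
t 2.48 p [610.9 306.9  33. ] A 0.750 tilt [0.0027 0.0011] width mm 55.6 F [-0.1  0.4 -0.4] q1 q6 [ 0.39 -0.36]
turn wz -0.000 ; then with A: shift cm x -0.16 y 0.06 z -0.10
now tool axes: shift cm x -0.16 y 0.06 z -0.10
```

>>> arm_command([
  [[-0.15, 0, 0], [0, 0, 0]],
  [[0, 0, 0], [0, 0, 0]],
  [[0, 0, 0], [0, 0, 0]],
  [[0, 0, 0], [0, 0, 0]],
  [[0, 0, 0], [0, 0, 0]],
  [[0, 0, 0], [0, 0, 0]],
], grip=1)

```text
t: 3.22
ee_pos: [613.0, 306.3, 34.9]
tool_rot: [0.0, 0.399, 0.917, 0.0]
ft_force: [-1.6, -0.2, 1.8]
width: 0.145
```

```bash
python3 -c "
from h import *
go(612.4,306.2,120,.75)"
```

```text
t 3.23 p [613.  306.3  34.9] A 0.750 tilt [-0.0001  0.    ] width mm 13.5 F [-1.6 -0.2  1.8] q1 q6 [ 0.39 -0.36]
turn wz 0.000 ; then with A: shift cm x 0.03 y -0.05 z -8.51
now tool axes: shift cm x 0.03 y -0.05 z -8.51
```

>>> arm_command([
  [[0, 0, -2], [0, 0, 0]],
  [[0, 0, -4], [0, 0, 0]],
  [[0, 0, -4], [0, 0, 0]],
  [[0, 0, -4], [0, 0, 0]],
  [[0, 0, -2], [0, 0, 0]],
  [[0, 0, 0], [0, 0, -0.164]],
  [[0, 0, 0], [0, 0, -0.164]],
  [[0, 0, 0], [0, 0, -0.164]],
  [[0, 0, 0], [0, 0, -0.164]],
  [[0, 0, 0], [0, 0, -0.164]],
  [[0, 0, 0], [0, 0, 0]],
  [[0, 0, 0], [0, 0, 0]],
])

```text
t: 4.72
ee_pos: [612.7, 306.2, 194.3]
tool_rot: [-0.0, 0.002, 1.0, -0.0]
ft_force: [0.2, -0.6, -2.0]
width: 0.146
```

```bash
python3 -c "
from h import *
go(593.2,-308.8,200,1.57)
from plant import get_image
t=get_image('top')['frame'][:,:,::-1].copy();s=get_image('scene')['frame'][:,:,::-1].copy()
cv2.imwrite('pics/top1_raw.png',t)
h=np.hstack([t[80:230,40:200],s[100:250,340:500]])
cv2.imwrite('pics/f1.png',cv2.resize(h,None,fx=2.4,fy=2.4,interpolation=2))"
```

```text
t 4.72 p [612.7 306.2 194.3] A 1.566 tilt [0.0007 0.0003] width mm 13.6 F [ 0.2 -0.6 -2. ] q1 q6 [ 0.39 -1.18]
turn wz -0.004 ; then with A: shift cm x 1.90 y -61.50 z -0.57
now tool axes: shift cm x 1.68 y -61.51 z -0.57
```

View pics/f1.png

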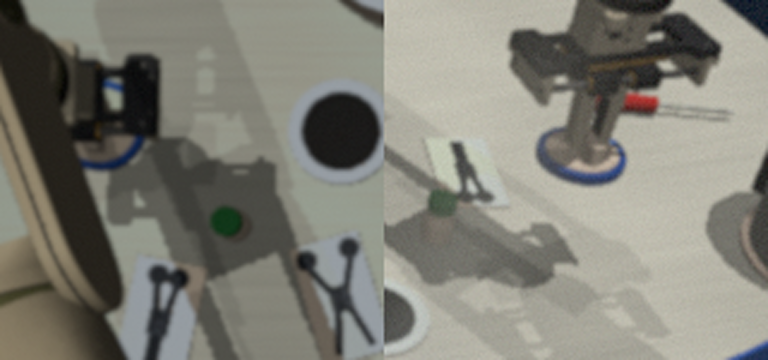

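The cap is held level in the gripper (scene crop, around (580,155)). Next I carry it to the blue-ring plate.

>>> arm_command([
  [[0.14, -5, 0], [0, 0, 0]],
  [[0.14, -5.2, 0], [0, 0, 0]],
  [[0.14, -5.2, 0], [0, 0, 0]],
  [[0.14, -5.2, 0], [0, 0, 0]],
  [[0.14, -5.2, 0], [0, 0, 0]],
  [[0.14, -5.2, 0], [0, 0, 0]],
  [[0.14, -5.2, 0], [0, 0, 0]],
  [[0.14, -5.2, 0], [0, 0, 0]],
  [[0.14, -5.2, 0], [0, 0, 0]],
  [[0.14, -5.2, 0], [0, 0, 0]],
  [[0.14, -5.2, 0], [0, 0, 0]],
  [[0.14, -4.5, 0], [0, 0, 0]],
])

```text
t: 6.32
ee_pos: [595.3, -310.7, 194.7]
tool_rot: [0.0, 0.002, 1.0, -0.0]
ft_force: [0.4, 0.4, -1.9]
width: 0.151
```

>>> arm_command([
  [[0, 0, 4], [0, 0, 0]],
  [[0, 0, 4], [0, 0, 0]],
  [[0, 0, 3], [0, 0, 0]],
  [[0, 0, 1], [0, 0, 0]],
  [[0, 0, 0], [0, 0, 0]],
  [[0, 0, 0], [0, 0, 0]],
])

```text
t: 7.08
ee_pos: [596.8, -309.4, 76.8]
tool_rot: [0.001, 0.0, 1.0, -0.001]
ft_force: [0.3, -0.0, -2.1]
width: 0.147
```

```bash
python3 -c "
from h import *
go(593.2,-308.8,39.5,1.57)
from plant import get_image
t=get_image('top')['frame'][:,:,::-1].copy();s=get_image('scene')['frame'][:,:,::-1].copy()
crop(s,130,170,100,110,5,'pics/g1.png');crop(t,280,90,110,110,4.5,'pics/g2.png')"
```

```text
t 7.08 p [ 596.8 -309.4   76.8] A 1.570 tilt [-0.0026  0.0016] width mm 13.7 F [ 0.3 -0.  -2.1] q1 q6 [-0.55 -2.12]
turn wz -0.000 ; then with A: shift cm x 0.36 y 0.06 z 3.73
now tool axes: shift cm x 0.36 y 0.06 z 3.73
```

View pics/g1.png

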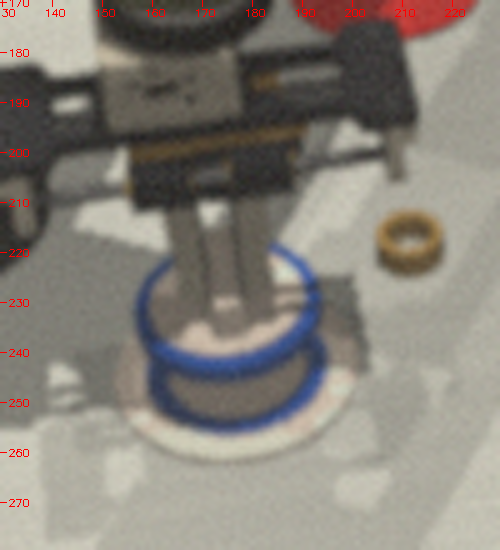

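View pics/g2.png

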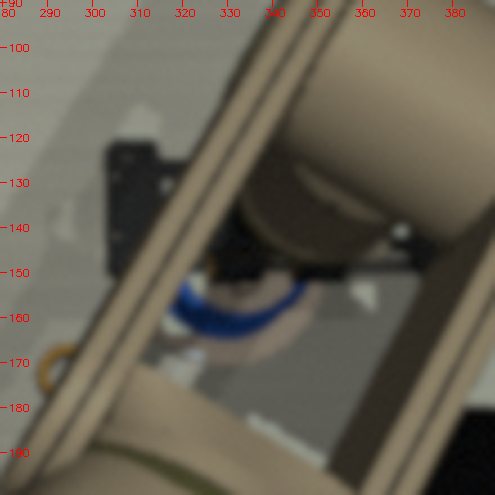

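```bash
python3 -c "
from h import *
def ell(c,z,r=45):
    a=np.linspace(0,6.28,100);P=np.array([pix('scene',[c[0]+r*np.cos(i),c[1]+r*np.sin(i),z]) for i in a]);print(P.min(0).round(1),P.max(0).round(1))
ell((596.8,-309.4),42);ell((596.8,-309.4),54);ell((593.2,-308.8),4);ell((593.2,-308.8),4,60)"
```

```text
[157.3 220.3] [194.8 246.8]
[156.7 216.8] [194.4 243.2]
[159.3 230.1] [195.9 256.5]
[153.1 226. ] [202.  261.3]
```

The cap's rim (157–194 px) and the plate's ring (159–195.5 px) lie where predicted. I lower it now.

>>> arm_command([
  [[0.36, 0.06, 1.2], [0, 0, 0]],
  [[0, 0, 1.2], [0, 0, 0]],
  [[0, 0, 0.8], [0, 0, 0]],
  [[0, 0, 0.3], [0, 0, 0]],
  [[0, 0, 0], [0, 0, 0]],
  [[0, 0, 0], [0, 0, 0]],
  [[0, 0, 0], [0, 0, 0]],
])

```text
t: 8.05
ee_pos: [592.2, -308.2, 39.8]
tool_rot: [0.0, 0.0, 1.0, -0.0]
ft_force: [-0.2, 0.6, -1.7]
width: 0.149
```

```bash
python3 -c "
from h import *
go(593.2,-308.8,39,1.57)"
```

```text
t 8.05 p [ 592.2 -308.2   39.8] A 1.570 tilt [-0.0003  0.0002] width mm 13.9 F [-0.2  0.6 -1.7] q1 q6 [-0.56 -2.13]
turn wz -0.000 ; then with A: shift cm x -0.10 y -0.06 z 0.08
now tool axes: shift cm x -0.10 y -0.06 z 0.08
```

>>> arm_command([
  [[-0.05, 0, 0.1], [0, 0, 0]],
  [[0, 0, 0.05], [0, 0, 0]],
  [[0, 0, 0], [0, 0, 0]],
])

```text
t: 8.43
ee_pos: [592.7, -308.2, 38.9]
tool_rot: [0.0, 0.0, 1.0, -0.0]
ft_force: [-2.8, 1.8, 4.9]
width: 0.147
```

>>> arm_command([
  [[0, 0, 0], [0, 0, 0]],
  [[0, 0, 0], [0, 0, 0]],
  [[0, 0, 0], [0, 0, 0]],
  [[0, 0, 0], [0, 0, 0]],
  [[0, 0, -2], [0, 0, 0]],
  [[0, 0, -4], [0, 0, 0]],
  [[0, 0, -5], [0, 0, 0]],
  [[0, 0, -5], [0, 0, 0]],
  [[0, 0, -4], [0, 0, 0]],
  [[0, 0, 0], [0, 0, 0]],
], grip=0.4)

```text
t: 9.68
ee_pos: [594.8, -309.5, 245.7]
tool_rot: [0.004, 0.0, 1.0, -0.003]
ft_force: [0.9, 0.4, 0.6]
width: 0.602
```

```bash
python3 -c "
from h import *
go(420.8,-300.3,180,1.57)
from plant import get_image
t=get_image('top')['frame'][:,:,::-1].copy();s=get_image('scene')['frame'][:,:,::-1].copy()
cv2.imwrite('pics/s2_raw.png',s)
crop(s,120,150,110,120,5,'pics/g3.png')"
```

```text
t 9.68 p [ 594.8 -309.5  245.7] A 1.570 tilt [-0.0089  0.0055] width mm 56.0 F [0.9 0.4 0.6] q1 q6 [-0.56 -2.13]
turn wz -0.000 ; then with A: shift cm x 17.40 y 0.90 z 6.57
now tool axes: shift cm x 17.40 y 0.90 z 6.57
```

View pics/g3.png

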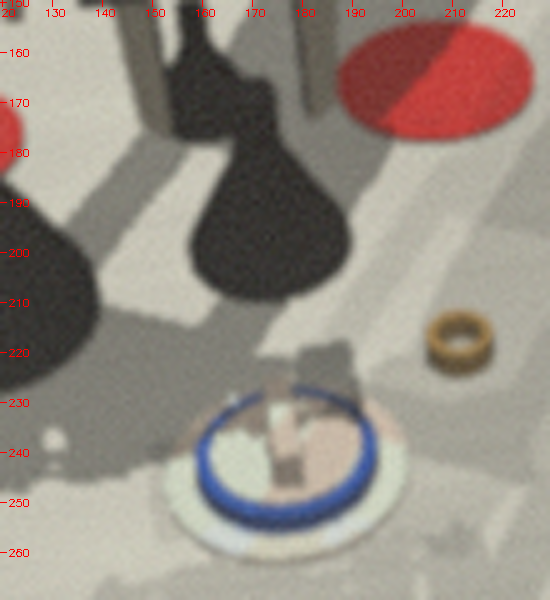

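The cap rests on its plate, with its rim at u 158.5–195 against the ring's 159–196. Next is the funnel, whose spigot top is at about (170,165) in this crop.

>>> arm_command([
  [[4.4, 0.23, 0], [0, 0, 0]],
  [[4.4, 0.23, 0], [0, 0, 0]],
  [[4.4, 0.22, 0], [0, 0, 0]],
  [[4.2, 0.22, 1], [0, 0, 0]],
  [[0, 0, 2], [0, 0, 0]],
  [[0, 0, 0], [0, 0, 0]],
  [[0, 0, 0], [0, 0, 0]],
  [[0, 0, 0], [0, 0, 0]],
])

```text
t: 10.78
ee_pos: [419.4, -299.1, 208.6]
tool_rot: [0.0, 0.0, 1.0, -0.0]
ft_force: [0.3, -0.0, 1.2]
width: 0.598
```

```bash
python3 -c "
from h import *
go(420.8,-300.3,97,1.57)
from plant import get_image
s=get_image('scene')['frame'][:,:,::-1].copy()
crop(s,110,90,120,130,4.5,'pics/g4.png')"
```

```text
t 10.78 p [ 419.4 -299.1  208.6] A 1.571 tilt [-0.0004  0.0003] width mm 55.6 F [ 0.3 -0.   1.2] q1 q6 [-0.72 -2.29]
turn wz 0.001 ; then with A: shift cm x -0.14 y -0.12 z 11.16
now tool axes: shift cm x -0.14 y -0.12 z 11.16
```

View pics/g4.png

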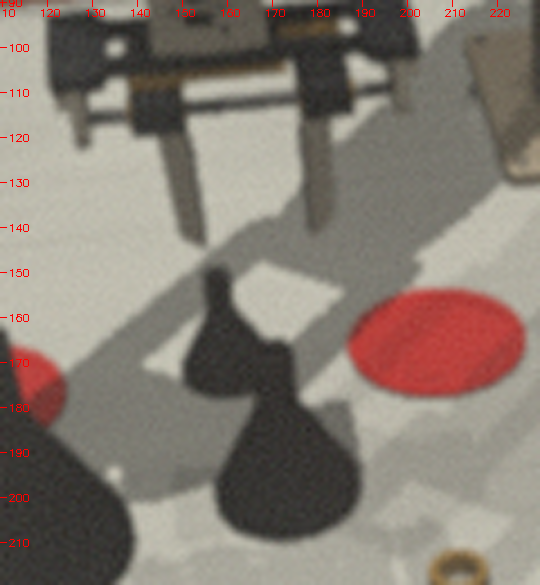

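>>> arm_command([
  [[-0.14, -0.12, 4], [0, 0, 0]],
  [[0, 0, 4], [0, 0, 0]],
  [[0, 0, 2.2], [0, 0, 0]],
  [[0, 0, 0.8], [0, 0, 0]],
  [[0, 0, 0], [0, 0, 0]],
  [[0, 0, 0], [0, 0, 0]],
])

```text
t: 11.58
ee_pos: [420.9, -300.9, 99.7]
tool_rot: [0.001, 0.0, 1.0, -0.001]
ft_force: [0.3, 0.5, -0.1]
width: 0.599
```

>>> arm_command([
  [[0, 0, 0], [0, 0, 0]],
  [[0, 0, 0], [0, 0, 0]],
  [[0, 0, 0], [0, 0, 0]],
  [[0, 0, 0], [0, 0, 0]],
  [[0, 0, 0], [0, 0, 0]],
], grip=1)

```text
t: 12.2
ee_pos: [420.0, -300.3, 98.2]
tool_rot: [0.0, 0.0, 1.0, -0.0]
ft_force: [-1.8, -0.7, 0.7]
width: 0.264
```

```bash
python3 -c "
from h import *
go(635.5,91.5,225,1.57)"
```

```text
t 12.20 p [ 420.  -300.3   98.2] A 1.570 tilt [-0.0001  0.0002] width mm 24.6 F [-1.8 -0.7  0.7] q1 q6 [-0.72 -2.29]
turn wz 0.000 ; then with A: shift cm x -21.52 y 39.19 z -12.68
now tool axes: shift cm x -21.52 y 39.19 z -12.68
```

>>> arm_command([
  [[0, 0, -2], [0, 0, 0]],
  [[0, 0, -4], [0, 0, 0]],
  [[0, 0, -4], [0, 0, 0]],
  [[0, 0, -4], [0, 0, 0]],
])

```text
t: 12.7
ee_pos: [419.6, -299.8, 238.9]
tool_rot: [-0.0, 0.0, 1.0, 0.0]
ft_force: [0.2, 0.2, -0.9]
width: 0.263
```

>>> arm_command([
  [[-2, 3.5, 0], [0, 0, 0]],
  [[-2.2, 4, 0], [0, 0, 0]],
  [[-2.2, 4, 0], [0, 0, 0]],
  [[-2.2, 4, 0], [0, 0, 0]],
  [[-2.2, 4, 0], [0, 0, 0]],
  [[-2.2, 4, 0], [0, 0, 0]],
  [[-2.2, 4, 0], [0, 0, 0]],
  [[-2.2, 4, 0], [0, 0, 0]],
  [[-2.2, 4, 0], [0, 0, 0]],
  [[-1.9, 3.6, 0], [0, 0, 0]],
  [[0, 0, 0], [0, 0, 0]],
  [[0, 0, 0], [0, 0, 0]],
])

```text
t: 14.2
ee_pos: [634.8, 90.3, 237.4]
tool_rot: [-0.001, 0.0, 1.0, -0.0]
ft_force: [-0.5, 0.0, -1.7]
width: 0.264
```

```bash
python3 -c "
from h import *
go(635.5,91.5,103,1.57)
from plant import get_image
s=get_image('scene')['frame'][:,:,::-1].copy()
crop(s,260,100,150,150,3.9,'pics/g5.png')"
```

```text
t 14.20 p [634.8  90.3 237.4] A 1.570 tilt [0.0014 0.0005] width mm 24.6 F [-0.5  0.  -1.7] q1 q6 [ 0.06 -1.51]
turn wz 0.000 ; then with A: shift cm x -0.07 y 0.12 z 13.44
now tool axes: shift cm x -0.07 y 0.12 z 13.44
```

View pics/g5.png

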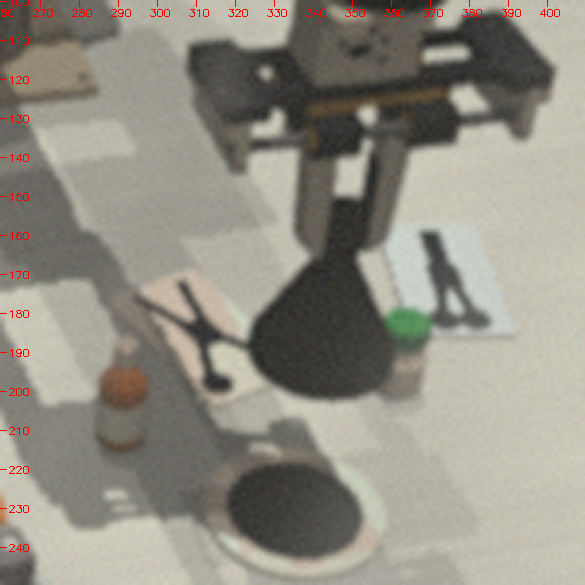

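The funnel is held upright above the black-disc plate, clear of the bottle at (291,200) and the jar at (364,195). I lower it.

>>> arm_command([
  [[-0.07, 0.12, 4], [0, 0, 0]],
  [[0, 0, 4], [0, 0, 0]],
  [[0, 0, 3.2], [0, 0, 0]],
  [[0, 0, 1.5], [0, 0, 0]],
  [[0, 0, 0.6], [0, 0, 0]],
  [[0, 0, 0], [0, 0, 0]],
  [[0, 0, 0], [0, 0, 0]],
  [[0, 0, 0], [0, 0, 0]],
])

```text
t: 15.25
ee_pos: [636.7, 92.0, 106.4]
tool_rot: [0.001, 0.0, 1.0, 0.0]
ft_force: [-0.5, 0.7, -1.9]
width: 0.271
```

```bash
python3 -c "
from h import *
go(635.5,91.5,102.2,1.57)"
```

```text
t 15.25 p [636.7  92.  106.4] A 1.570 tilt [-0.0019 -0.0001] width mm 25.2 F [-0.5  0.7 -1.9] q1 q6 [ 0.06 -1.51]
turn wz 0.000 ; then with A: shift cm x 0.12 y -0.05 z 0.42
now tool axes: shift cm x 0.12 y -0.05 z 0.42
```

>>> arm_command([
  [[0.05, 0, 0.2], [0, 0, 0]],
  [[0, 0, 0.15], [0, 0, 0]],
  [[0, 0, 0.1], [0, 0, 0]],
  [[0, 0, 0], [0, 0, 0]],
  [[0, 0, 0], [0, 0, 0]],
])

```text
t: 15.88
ee_pos: [635.8, 91.8, 102.2]
tool_rot: [0.0, 0.0, 1.0, -0.0]
ft_force: [-4.8, -0.5, 9.1]
width: 0.263
```

```bash
python3 -c "
from h import *
go(635.5,91.5,102.2,1.57)"
```

```text
t 15.88 p [635.8  91.8 102.2] A 1.570 tilt [-0.001   0.0001] width mm 24.5 F [-4.8 -0.5  9.1] q1 q6 [ 0.06 -1.51]
turn wz 0.000 ; then with A: shift cm x 0.03 y -0.03 z -0.00
now tool axes: shift cm x 0.03 y -0.03 z -0.00
```

Contact made (9 N). I release and go up, then on towards the open clamp.

>>> arm_command([
  [[0, 0, -0.05], [0, 0, 0]],
  [[0, 0, 0], [0, 0, 0]],
  [[0, 0, 0], [0, 0, 0]],
  [[0, 0, 0], [0, 0, 0]],
  [[0, 0, -2], [0, 0, 0]],
  [[0, 0, -4], [0, 0, 0]],
  [[0, 0, -4], [0, 0, 0]],
  [[0, 0, -3], [0, 0, 0]],
  [[0, 0, 0], [0, 0, 0]],
], grip=0.4)

```text
t: 17.0
ee_pos: [637.6, 92.0, 236.7]
tool_rot: [0.004, 0.0, 1.0, 0.0]
ft_force: [0.2, 0.5, -0.5]
width: 0.601
```

```bash
python3 -c "
from h import *
go(650.6,-105.9,235,1.785)
from plant import get_image
s=get_image('scene')['frame'][:,:,::-1].copy()
crop(s,260,100,150,150,3.9,'pics/g6.png')"
```

```text
t 17.00 p [637.6  92.  236.7] A 1.570 tilt [-0.008  -0.0005] width mm 55.9 F [ 0.2  0.5 -0.5] q1 q6 [ 0.06 -1.51]
turn wz -0.215 ; then with A: shift cm x 2.94 y -19.62 z 0.17
now tool axes: shift cm x -1.31 y -19.79 z 0.17
```

View pics/g6.png

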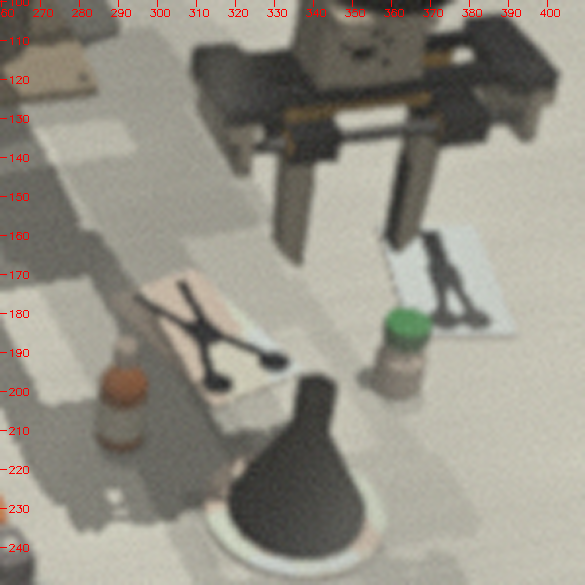

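The funnel stands centred on its plate, with its base spanning 318–364 and the plate 313–382 in u. Now the open clamp.

>>> arm_command([
  [[0, 0, 0], [0, 0, -0.108]],
  [[0, 0, 0], [0, 0, -0.107]],
  [[0.58, -3.9, 0], [0, 0, 0]],
  [[0.58, -3.9, 0], [0, 0, 0]],
  [[0.59, -3.9, 0], [0, 0, 0]],
  [[0.59, -3.9, 0], [0, 0, 0]],
  [[0.6, -4, 0], [0, 0, 0]],
  [[0, 0, 3], [0, 0, 0]],
  [[0, 0, 3], [0, 0, 0]],
  [[0, 0, 3], [0, 0, 0]],
  [[0, 0, 2], [0, 0, 0]],
  [[0, 0, 0], [0, 0, 0]],
])

```text
t: 18.55
ee_pos: [646.5, -105.4, 118.2]
tool_rot: [-0.002, -0.107, 0.994, 0.001]
ft_force: [-0.6, 0.3, 0.1]
width: 0.603
```

>>> arm_command([
  [[0, 0, 0], [0, 0, 0]],
  [[0, 0, 0], [0, 0, 0]],
])

```text
t: 18.8
ee_pos: [649.5, -106.1, 123.0]
tool_rot: [0.001, -0.107, 0.994, -0.0]
ft_force: [0.4, -0.5, 0.5]
width: 0.597
```

```bash
python3 -c "
from h import *
go(650.6,-105.9,23,1.785)
from plant import get_image
s=get_image('scene')['frame'][:,:,::-1].copy()
crop(s,200,160,120,120,4.8,'pics/g7.png')"
```

```text
t 18.80 p [ 649.5 -106.1  123. ] A 1.785 tilt [-0.0027  0.0007] width mm 55.6 F [ 0.4 -0.5  0.5] q1 q6 [-0.24 -2.02]
turn wz 0.000 ; then with A: shift cm x -0.11 y -0.00 z 10.00
now tool axes: shift cm x -0.11 y -0.00 z 10.00
```

View pics/g7.png

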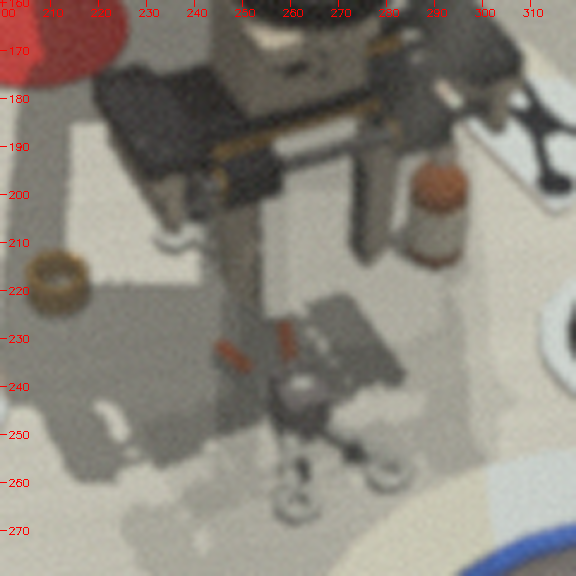

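```bash
python3 -c "
from h import *
print(pix('scene',(650.6,-105.9,30)),pix('scene',(454.9,-114.1,30)),world('top',(216,167),85),world('scene',(291,196),72))"
```

```text
[262.81715904 239.26619688] [242.97387696 189.42690406] [536.21687475  -5.78124536  85.        ] [556.01893935  -9.27435574  72.        ]
```

>>> arm_command([
  [[-0.08, 0, 3], [0, 0, 0]],
  [[0, 0, 3], [0, 0, 0]],
  [[0, 0, 2.5], [0, 0, 0]],
  [[0, 0, 1], [0, 0, 0]],
  [[0, 0, 0.4], [0, 0, 0]],
  [[0, 0, 0], [0, 0, 0]],
  [[0, 0, 0], [0, 0, 0]],
  [[0, 0, 0], [0, 0, 0]],
])

```text
t: 19.85
ee_pos: [649.8, -105.9, 23.1]
tool_rot: [0.001, -0.107, 0.994, -0.0]
ft_force: [-1.2, -0.3, -0.4]
width: 0.603
```

>>> arm_command([
  [[0, 0, 0], [0, 0, 0]],
  [[0, 0, 0], [0, 0, 0]],
  [[0, 0, 0], [0, 0, 0]],
  [[0, 0, 0], [0, 0, 0]],
  [[0, 0, 0], [0, 0, 0]],
], grip=1)

```text
t: 20.48
ee_pos: [649.2, -105.7, 22.1]
tool_rot: [-0.0, -0.107, 0.994, 0.0]
ft_force: [0.3, -0.6, -0.2]
width: 0.257
```

>>> arm_command([
  [[0, 0, -2], [0, 0, 0]],
  [[0, 0, -4], [0, 0, 0]],
  [[0, 0, -4], [0, 0, 0]],
  [[0, 0, -4], [0, 0, 0]],
  [[0, 0, -4], [0, 0, 0]],
  [[0, 0, -2], [0, 0, 0]],
])

```text
t: 21.22
ee_pos: [650.4, -106.0, 226.7]
tool_rot: [0.003, -0.107, 0.994, -0.001]
ft_force: [-0.0, 0.0, -0.3]
width: 0.255
```

```bash
python3 -c "
from h import *
go(446,90.3,220,1.866)
from plant import get_image
s=get_image('scene')['frame'][:,:,::-1].copy()
crop(s,200,80,150,150,3.9,'pics/g8.png')"
```

```text
t 21.23 p [ 650.4 -106.   226.7] A 1.785 tilt [-0.0052  0.0012] width mm 23.7 F [-0.   0.  -0.3] q1 q6 [-0.24 -2.02]
turn wz -0.081 ; then with A: shift cm x 13.85 y 24.73 z 0.67
now tool axes: shift cm x 15.80 y 23.53 z 0.67
```

View pics/g8.png

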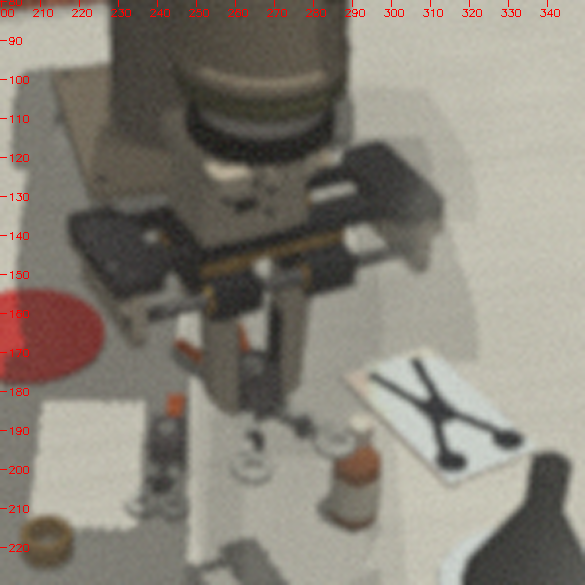

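The open clamp is held flat. I carry it to its plate, whose silhouette centre is at about (311,184) in this crop.

>>> arm_command([
  [[0, 0, 0], [0, 0, -0.081]],
  [[1.7, 3, 0], [0, 0, 0]],
  [[2, 3.6, 0], [0, 0, 0]],
  [[2, 3.6, 0], [0, 0, 0]],
  [[2, 3.6, 0], [0, 0, 0]],
  [[2, 3.6, 0], [0, 0, 0]],
  [[2, 3.6, 0], [0, 0, 0]],
  [[2.1, 3.7, 0], [0, 0, 0]],
  [[0, 0, 0], [0, 0, 0]],
  [[0, 0, 0], [0, 0, 0]],
  [[0, 0, 0], [0, 0, 0]],
])

```text
t: 22.65
ee_pos: [445.7, 89.8, 221.8]
tool_rot: [-0.0, -0.147, 0.989, -0.0]
ft_force: [-0.7, -1.0, -1.2]
width: 0.263
```

>>> arm_command([
  [[0, 0, 4], [0, 0, 0]],
  [[0, 0, 4], [0, 0, 0]],
  [[0, 0, 4], [0, 0, 0]],
  [[0, 0, 2.5], [0, 0, 0]],
  [[0, 0, 1], [0, 0, 0]],
  [[0, 0, 0], [0, 0, 0]],
  [[0, 0, 0], [0, 0, 0]],
  [[0, 0, 0], [0, 0, 0]],
])

```text
t: 23.65
ee_pos: [446.4, 90.5, 68.4]
tool_rot: [0.001, -0.147, 0.989, -0.0]
ft_force: [0.1, -0.4, -0.8]
width: 0.254
```

```bash
python3 -c "
from h import *
go(446,90.3,27,1.866)
from plant import get_image
s=get_image('scene')['frame'][:,:,::-1].copy()
crop(s,260,100,120,120,4.8,'pics/g9.png')"
```

```text
t 23.65 p [446.4  90.5  68.4] A 1.866 tilt [-0.0023 -0.0002] width mm 23.6 F [ 0.1 -0.4 -0.8] q1 q6 [ 0.09 -1.78]
turn wz -0.000 ; then with A: shift cm x 0.04 y -0.01 z 4.14
now tool axes: shift cm x 0.04 y -0.01 z 4.14
```

View pics/g9.png

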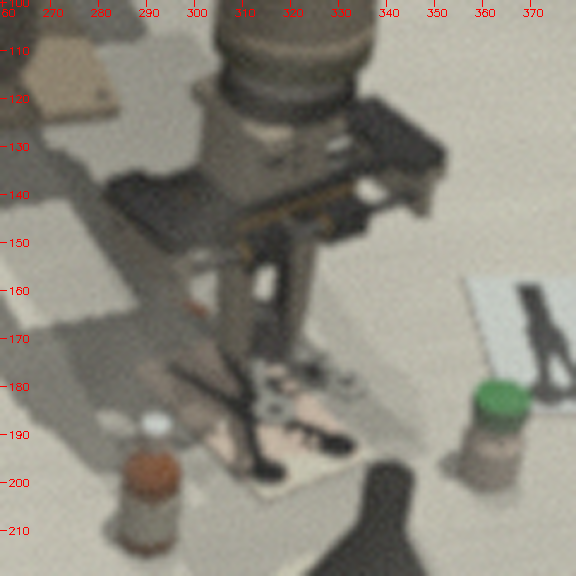

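>>> arm_command([
  [[0, 0, 2], [0, 0, 0]],
  [[0, 0, 1.2], [0, 0, 0]],
  [[0, 0, 0.6], [0, 0, 0]],
  [[0, 0, 0.3], [0, 0, 0]],
  [[0, 0, 0], [0, 0, 0]],
  [[0, 0, 0], [0, 0, 0]],
])

```text
t: 24.45
ee_pos: [445.6, 90.5, 26.5]
tool_rot: [0.0, -0.147, 0.989, -0.0]
ft_force: [-0.0, 0.5, -0.8]
width: 0.252
```

```bash
python3 -c "
from h import *
go(446,90.3,26,1.866)"
```

```text
t 24.45 p [445.6  90.5  26.5] A 1.866 tilt [-0.0006 -0.    ] width mm 23.4 F [-0.   0.5 -0.8] q1 q6 [ 0.09 -1.78]
turn wz 0.000 ; then with A: shift cm x -0.03 y -0.03 z 0.05
now tool axes: shift cm x -0.03 y -0.03 z 0.05
```

>>> arm_command([
  [[0, 0, 0.08], [0, 0, 0]],
  [[0, 0, 0.04], [0, 0, 0]],
  [[0, 0, 0], [0, 0, 0]],
])

```text
t: 24.82
ee_pos: [445.7, 90.5, 26.0]
tool_rot: [0.0, -0.147, 0.989, -0.0]
ft_force: [-4.5, -0.5, 10.0]
width: 0.258
```

>>> arm_command([
  [[0, 0, 0], [0, 0, 0]],
  [[0, 0, 0], [0, 0, 0]],
  [[0, 0, 0], [0, 0, 0]],
  [[0, 0, 0], [0, 0, 0]],
  [[0, 0, -2], [0, 0, 0]],
  [[0, 0, -4], [0, 0, 0]],
  [[0, 0, -4], [0, 0, 0]],
  [[0, 0, -4], [0, 0, 0]],
  [[0, 0, -3], [0, 0, 0]],
  [[0, 0, 0], [0, 0, 0]],
], grip=0.4)

```text
t: 26.08
ee_pos: [447.1, 90.6, 197.7]
tool_rot: [0.003, -0.147, 0.989, -0.0]
ft_force: [0.1, -0.2, -0.9]
width: 0.601
```

```bash
python3 -c "
from h import *
go(454.9,-114.1,150,1.26)
from plant import get_image
s=get_image('scene')['frame'][:,:,::-1].copy()
crop(s,270,140,90,90,6,'pics/g10.png');crop(s,215,160,60,60,6,'pics/g11.png')"
```

```text
t 26.07 p [447.1  90.6 197.7] A 1.866 tilt [-0.0054 -0.0004] width mm 55.9 F [ 0.1 -0.2 -0.9] q1 q6 [ 0.09 -1.78]
turn wz 0.606 ; then with A: shift cm x -7.00 y -19.25 z 4.77
now tool axes: shift cm x 5.21 y -19.81 z 4.77
```

View pics/g10.png

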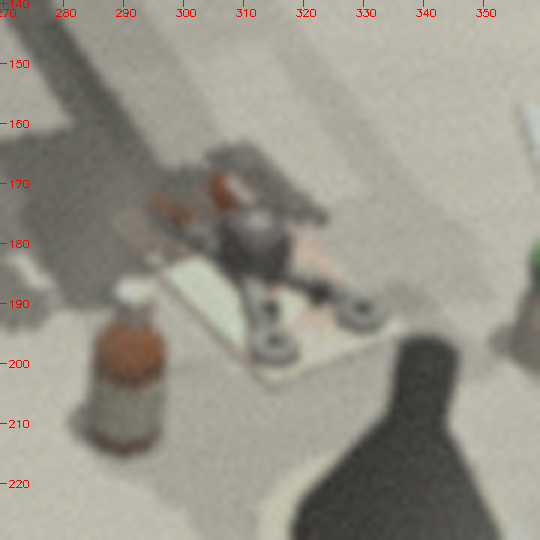

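View pics/g11.png

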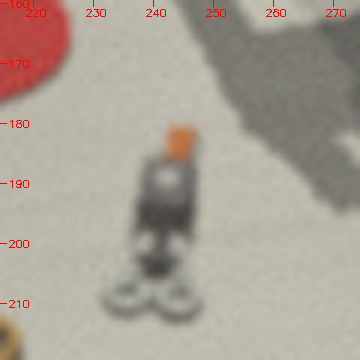

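The open clamp lies on its silhouette. Next is the shut clamp: its block dot is at (242,189) in the scene picture, as predicted.

>>> arm_command([
  [[0, 0, 0], [0, 0, 0.152]],
  [[0, 0, 0], [0, 0, 0.152]],
  [[0, 0, 0], [0, 0, 0.151]],
  [[0, 0, 0], [0, 0, 0.151]],
  [[-1.4, -3.85, 0], [0, 0, 0]],
  [[-1.4, -3.85, 0], [0, 0, 0]],
  [[-1.4, -3.85, 0], [0, 0, 0]],
  [[-1.4, -3.85, 0], [0, 0, 0]],
  [[-1.4, -3.85, 0], [0, 0, 0]],
  [[0, 0, 4], [0, 0, 0]],
  [[0, 0, 4], [0, 0, 0]],
  [[0, 0, 2], [0, 0, 0]],
])

```text
t: 27.62
ee_pos: [450.1, -113.4, 90.2]
tool_rot: [-0.003, 0.155, 0.988, 0.001]
ft_force: [-0.6, 0.2, 0.2]
width: 0.599
```

>>> arm_command([
  [[0, 0, 0], [0, 0, 0]],
  [[0, 0, 0], [0, 0, 0]],
  [[0, 0, 0], [0, 0, 0]],
])

```text
t: 28.0
ee_pos: [453.9, -114.5, 96.0]
tool_rot: [0.001, 0.155, 0.988, -0.0]
ft_force: [0.5, 0.8, -0.0]
width: 0.602
```

```bash
python3 -c "
from h import *
go(454.9,-114.1,23,1.26)"
```

```text
t 28.00 p [ 453.9 -114.5   96. ] A 1.260 tilt [-0.0018  0.0007] width mm 56.0 F [ 0.5  0.8 -0. ] q1 q6 [-0.36 -1.62]
turn wz 0.000 ; then with A: shift cm x -0.09 y 0.07 z 7.30
now tool axes: shift cm x -0.09 y 0.07 z 7.30
```

>>> arm_command([
  [[-0.05, 0.05, 3], [0, 0, 0]],
  [[0, 0, 2.5], [0, 0, 0]],
  [[0, 0, 1.3], [0, 0, 0]],
  [[0, 0, 0.4], [0, 0, 0]],
  [[0, 0, 0], [0, 0, 0]],
  [[0, 0, 0], [0, 0, 0]],
  [[0, 0, 0], [0, 0, 0]],
])

```text
t: 28.88
ee_pos: [454.3, -114.1, 23.6]
tool_rot: [0.001, 0.155, 0.988, -0.0]
ft_force: [0.5, -0.3, -0.6]
width: 0.601
```

>>> arm_command([
  [[0, 0, 0], [0, 0, 0]],
  [[0, 0, 0], [0, 0, 0]],
  [[0, 0, 0], [0, 0, 0]],
  [[0, 0, 0], [0, 0, 0]],
  [[0, 0, 0], [0, 0, 0]],
], grip=1)

```text
t: 29.5
ee_pos: [453.7, -113.9, 22.9]
tool_rot: [-0.0, 0.155, 0.988, -0.0]
ft_force: [0.3, -0.2, 0.1]
width: 0.255
```

```bash
python3 -c "
from h import *
go(421,294,200,1.37)"
```

```text
t 29.50 p [ 453.7 -113.9   22.9] A 1.260 tilt [0.0001 0.    ] width mm 23.7 F [ 0.3 -0.2  0.1] q1 q6 [-0.36 -1.62]
turn wz -0.110 ; then with A: shift cm x 11.34 y 39.32 z -17.71
now tool axes: shift cm x 15.58 y 37.84 z -17.71
```

>>> arm_command([
  [[0, 0, -2], [0, 0, 0]],
  [[0, 0, -4], [0, 0, 0]],
  [[0, 0, -4], [0, 0, 0]],
  [[0, 0, -4], [0, 0, 0]],
  [[0, 0, -4], [0, 0, -0.11]],
])

```text
t: 30.12
ee_pos: [453.4, -113.8, 204.0]
tool_rot: [-0.0, 0.099, 0.995, 0.0]
ft_force: [0.0, 0.1, -2.0]
width: 0.255
```

>>> arm_command([
  [[1, 3.4, 0], [0, 0, 0]],
  [[1.15, 4, 0], [0, 0, 0]],
  [[1.15, 4, 0], [0, 0, 0]],
  [[1.15, 4, 0], [0, 0, 0]],
  [[1.15, 4, 0], [0, 0, 0]],
  [[1.15, 4, 0], [0, 0, 0]],
  [[1.15, 4, 0], [0, 0, 0]],
  [[1.15, 4, 0], [0, 0, 0]],
  [[1.15, 4, 0], [0, 0, 0]],
  [[1.14, 3.9, 0], [0, 0, 0]],
  [[0, 0, 0], [0, 0, 0]],
  [[0, 0, 0], [0, 0, 0]],
])

```text
t: 31.62
ee_pos: [420.7, 293.4, 202.5]
tool_rot: [-0.0, 0.1, 0.995, -0.0]
ft_force: [-1.5, 0.1, -2.0]
width: 0.255
```

```bash
python3 -c "
from h import *
go(421,294,60,1.374)"
```

```text
t 31.62 p [420.7 293.4 202.5] A 1.371 tilt [0.0008 0.0009] width mm 23.7 F [-1.5  0.1 -2. ] q1 q6 [ 0.51 -0.86]
turn wz -0.003 ; then with A: shift cm x -0.02 y 0.06 z 14.25
now tool axes: shift cm x -0.02 y 0.06 z 14.25
```

>>> arm_command([
  [[0, 0.05, 4], [0, 0, 0]],
  [[0, 0, 4], [0, 0, 0]],
  [[0, 0, 4], [0, 0, 0]],
  [[0, 0, 2], [0, 0, 0]],
  [[0, 0, 0.6], [0, 0, 0]],
  [[0, 0, 0], [0, 0, 0]],
  [[0, 0, 0], [0, 0, 0]],
  [[0, 0, 0], [0, 0, 0]],
])

```text
t: 32.62
ee_pos: [421.9, 294.7, 58.1]
tool_rot: [0.001, 0.1, 0.995, 0.001]
ft_force: [0.0, -0.0, -1.8]
width: 0.256
```

```bash
python3 -c "
from h import *
go(421,294,27.3,1.374)
from plant import get_image
s=get_image('scene')['frame'][:,:,::-1].copy()
crop(s,320,90,110,120,5,'pics/g12.png')"
```

```text
t 32.62 p [421.9 294.7  58.1] A 1.370 tilt [-0.0018 -0.001 ] width mm 23.8 F [ 0.  -0.  -1.8] q1 q6 [ 0.51 -0.86]
turn wz -0.004 ; then with A: shift cm x 0.07 y -0.08 z 3.08
now tool axes: shift cm x 0.07 y -0.08 z 3.08
```

View pics/g12.png

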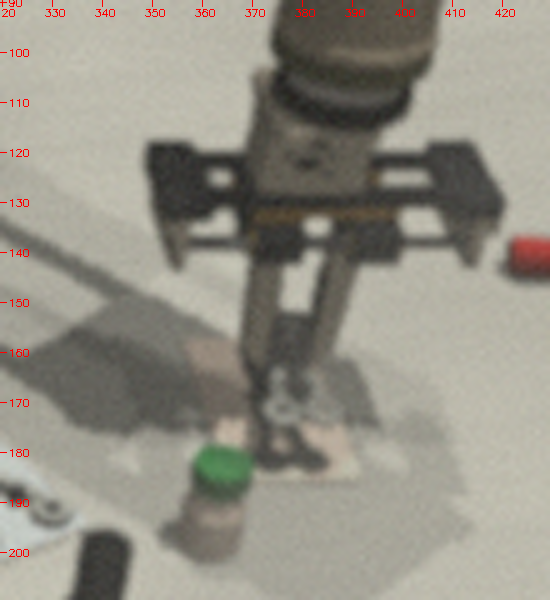

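>>> arm_command([
  [[0, -0.05, 1.5], [0, 0, 0]],
  [[0, 0, 0.8], [0, 0, 0]],
  [[0, 0, 0.5], [0, 0, 0]],
  [[0, 0, 0.2], [0, 0, 0]],
  [[0, 0, 0], [0, 0, 0]],
  [[0, 0, 0], [0, 0, 0]],
])

```text
t: 33.42
ee_pos: [421.1, 293.9, 27.0]
tool_rot: [0.0, 0.1, 0.995, 0.0]
ft_force: [0.6, 0.7, -0.6]
width: 0.254
```

```bash
python3 -c "
from h import *
go(421,294,26.7,1.374)"
```

```text
t 33.42 p [421.1 293.9  27. ] A 1.370 tilt [-0.0003 -0.0002] width mm 23.6 F [ 0.6  0.7 -0.6] q1 q6 [ 0.51 -0.86]
turn wz -0.004 ; then with A: shift cm x 0.01 y 0.01 z 0.03
now tool axes: shift cm x 0.01 y 0.01 z 0.03
```

>>> arm_command([
  [[0, 0, 0.06], [0, 0, 0]],
  [[0, 0, 0], [0, 0, 0]],
])

```text
t: 33.67
ee_pos: [421.1, 293.9, 26.9]
tool_rot: [0.0, 0.1, 0.995, 0.0]
ft_force: [-2.9, -1.4, 6.2]
width: 0.255
```

>>> arm_command([
  [[0, 0, 0], [0, 0, 0]],
  [[0, 0, 0], [0, 0, 0]],
  [[0, 0, 0], [0, 0, 0]],
  [[0, 0, 0], [0, 0, 0]],
  [[0, 0, -2], [0, 0, 0]],
  [[0, 0, -4], [0, 0, 0]],
  [[0, 0, -4], [0, 0, 0]],
  [[0, 0, -4], [0, 0, 0]],
  [[0, 0, -4], [0, 0, 0]],
  [[0, 0, -2], [0, 0, 0]],
], grip=0.4)

```text
t: 34.92
ee_pos: [421.9, 294.3, 228.9]
tool_rot: [0.001, 0.1, 0.995, 0.001]
ft_force: [-0.2, -0.2, -0.9]
width: 0.6
```

>>> arm_command([
  [[3.4, 3, 0], [0, 0, 0]],
  [[3.4, 3, 0], [0, 0, 0]],
  [[3.4, 3, 0], [0, 0, 0]],
  [[3.4, 3, 0], [0, 0, 0]],
  [[3.4, 3, 0], [0, 0, 0]],
  [[3.4, 3, 0], [0, 0, 0]],
  [[3.4, 3, 0], [0, 0, 0]],
  [[0, 0, 0], [0, 0, 0]],
  [[0, 0, 0], [0, 0, 0]],
])

```text
t: 36.05
ee_pos: [229.6, 546.5, 225.2]
tool_rot: [-0.0, 0.1, 0.995, -0.001]
ft_force: [-0.2, -0.6, -0.2]
width: 0.598
```

```bash
python3 - <<'E'
from h import *
from plant import get_image
go(224,557,235,1.374)
t=get_image('top')['frame'][:,:,::-1].copy();s=get_image('scene')['frame'][:,:,::-1].copy()
cv2.imwrite('pics/topE_raw.png',t);cv2.imwrite('pics/sceneE_raw.png',s)
crop(t,75,100,145,150,4,"pics/h1.png");crop(s,260,120,150,140,4,"pics/h2.png");crop(t,300,120,60,55,9,"pics/h3.png")
E
```

```text
t 36.05 p [229.6 546.5 225.2] A 1.371 tilt [0.0005 0.0019] width mm 55.6 F [-0.2 -0.6 -0.2] q1 q6 [ 1.09 -0.28]
turn wz -0.003 ; then with A: shift cm x 0.75 y 0.92 z -0.98
now tool axes: shift cm x 0.76 y 0.92 z -0.98
```

View pics/h1.png

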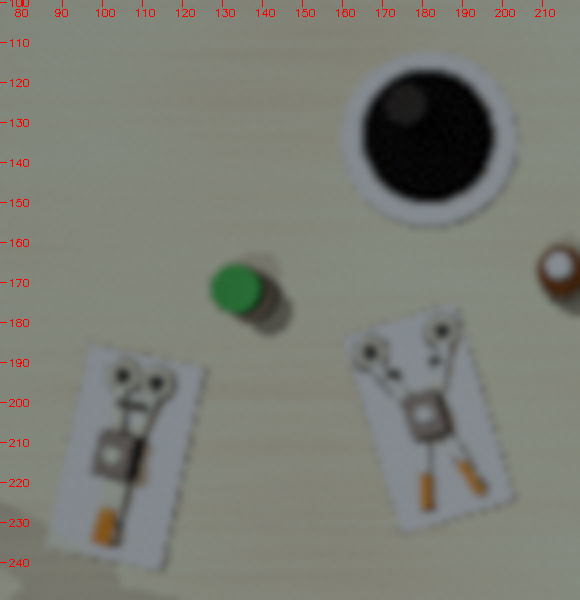

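View pics/h2.png

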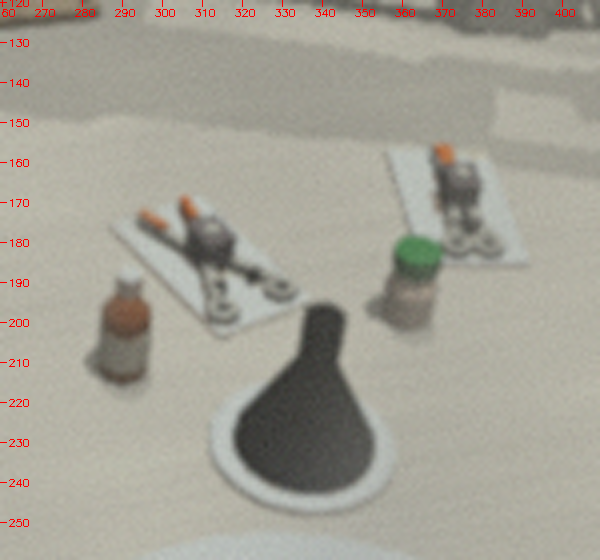

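View pics/h3.png

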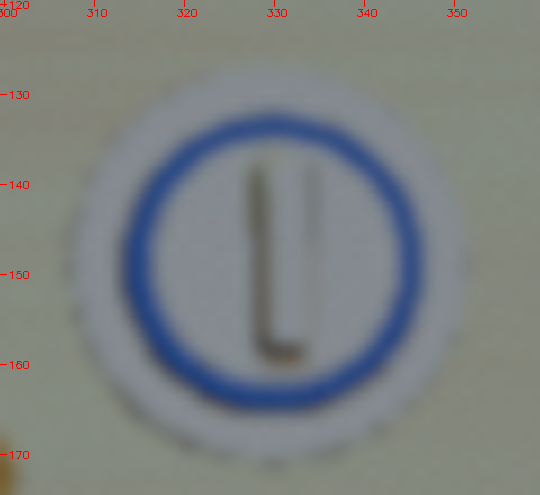

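```bash
python3 - <<'E'
from h import *
np.set_printoptions(precision=1,suppress=True)
t=cv2.imread("pics/topE_raw.png");b=cv2.imread("pics/top0_raw.png")
print("shut dot",world("top",(102,213.5),34)[:2],"plate 421,294 (422.1,292.7)")
print("open dot",world("top",(180.3,203.5),34)[:2],"plate 446,90.3")
def ang(r,j,z):
    R=np.mean([world("top",p,z)[:2] for p in r],0);J=np.mean([world("top",p,z)[:2] for p in j],0);d=J-R;return np.arctan2(d[1],d[0])
print(ang([(105,193),(113.5,195)],[(100.3,234.5)],13),"vs 2.94;",ang([(167,187.5),(185,182)],[(181.5,226),(195,221.5)],13),"vs -2.843")
def circ(m,x0,y0,x1,y1,z,name):
    k=np.zeros(m.shape,np.uint8);k[y0:y1,x0:x1]=m[y0:y1,x0:x1]
    cs,_=cv2.findContours(k,0,1);c=max(cs,key=cv2.contourArea);(u,v),ax,_=cv2.fitEllipse(c);print(name,np.array([u,v]),np.array(ax)+1,world("top",(u,v),z)[:2])
circ((t.max(2)<75).astype(np.uint8),160,105,205,158,6,"funnel (plate 635.5 91.5)")
circ(((t[:,:,0].astype(int)-t[:,:,2])>45).astype(np.uint8),300,125,360,175,15,"cap (plate 593.2 -308.8)")
m=lambda t,h=cv2:((h.cvtColor(t,40)[:,:,1]>110)&(h.cvtColor(t,40)[:,:,0]>35)&(h.cvtColor(t,40)[:,:,0]<80)).astype(np.uint8)
circ(m(b),120,160,150,185,60,"jar before");circ(m(t),120,160,150,185,60,"jar after")
w=lambda t:(t.min(2)>140).astype(np.uint8)
d=cv2.absdiff(t,b)[155:180,205:230].mean();print("bottle region mean diff",d)
E
```

```text
shut dot [421.9 295.5] plate 421,294 (422.1,292.7)
open dot [446.5  91.2] plate 446,90.3
2.933073113024842 vs 2.94; -2.8383778575796472 vs -2.843
funnel (plate 635.5 91.5) [181.6 133.6] [32.7 33.1] [636.5  91.6]
cap (plate 593.2 -308.8) [330.  148.6] [32.6 33.2] [ 591.9 -307.8]
jar before [134.1 171.9] [11.2 12.8] [527.7 206.4]
jar after [134.1 171.9] [11.2 12.8] [527.7 206.4]
bottle region mean diff 2.7701333333333333
```

All parts are within about 3 mm and 0.01 rad of their plates, the jar has not moved and the gripper is clear. I hand the job in.

```bash
python3 -c "
from plant import ctrl
print(ctrl.close_job()); print(ctrl.state()['t'])"
```

```text
the job is handed in; nothing more can be done
None
the job is handed in; nothing more can be done
```

I put the 90 mm funnel, the cap, the open clamp and the shut clamp on their marked plates and handed the job in at about 36 s, with the arm clear of everything. The hand-in reports no verdict.

| Part | Distance from plate centre | Angle from drawing |
|---|---|---|
| Funnel | about 1 mm | n/a |
| Cap | about 1.6 mm | n/a |
| Open clamp | about 1 mm | 0.005 rad |
| Shut clamp | 1.7–2.8 mm | 0.01 rad |

- **Shut clamp:** the range is there because the plate's corners and its drawn block gave centres about 3.8 mm apart. I aimed between them, well inside the 12 mm limit.
- **Upright and flat:** this was judged by eye in the last pictures, where the funnel and both clamps look right; for the cap I used its round outline from above.
- **Bystanders:** the jar measured the same before and after. The bottle looks upright and in place in the last pictures, but I did not measure its position before and after.
- **Forces:** the highest wrist force I read was about 11 N, on setting the funnel and the open clamp down.

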